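# Take the serving tongs out of their slide-top box and hold them over the croissants

### The job

Get the serving tongs ready over the croissants: slide the cover of the wooden tongs box open by its knob until it snaps into its open stop, and leave it open. The tongs are longer than the opening, so take them by the handle (bow) end, tilt that end up and draw them out slantwise, without touching the pastries or shifting the plate, bowl or mug. Finish while still holding the tongs in the gripper, still, with the jaw tips over the middle of the croissant plate, a few centimetres above the croissants, and the tongs touching nothing else.

Things in the scene. Friction and masses are not known exactly. Their poses are not given: they have to be found in the camera images.
- tongs_box: Fixed pale wooden box (mm), 276 x 134, walls 7 thick; origin under its centre on the worktop; x along its length from handle end (-x) to jaw end (+x), z up. Inner floor z 5, inside x -131..131, y -60..60. End walls reach z 58, side walls with runners z 68. A fixed cover over the jaw end (x 24..131, underside z 53, top 58) leaves the opening x -131..24, shut by the slide cover at the start.
- slide_cover (a joint): Slide cover, a wooden board 176 x 120 x 5 mm, top at z 63.5: 0 shut, 0.164 m fully open. It slides along the box's +x over the fixed cover, to 64 mm beyond the box's end. A sprung click stop holds it at both ends: about 5 N starts it, resistance ends 5 mm from the end; then about 1 N, until a click to overcome 11 mm before the other end; in the last 5 mm it is drawn home and stays.
- knob (a point): Centre of the grip of the round steel knob on the slide cover (moves with it), at x = +10 in the box's frame when shut, 78 mm above the worktop; knob 23 mm in diameter, 23 high (its top 8 above this point), 15 thick at the neck.
- tongs: Loose rigid steel tongs, 0.085 kg, 231 x 47 x 13 mm, lying along the box, jaws under the fixed cover, handle under the slide cover. Origin mid-length on the underside; x from bow to jaw tips, z up. A slim V from above: 13 wide at x -110, 24 at -60, 47 at 70, 26 at the tips; 6 thick at the bow. Lies tilted 0.11 rad, bow high: at x -50 mid-thickness is 28 above the worktop. Balance near x 20.
- handle_rest (a point): Top middle of the 12 mm round bar that runs across the inside of the box at its x = -90 mm, 29 mm above the worktop; the handle of the tongs rests on it, the jaws rest on the box floor.
- tongs_bow (a point): Middle of the round bow, the handle end of the tongs (body x = -115.5).
- tongs_tips (a point): Middle of the jaw tips of the tongs (body x = +115.5).
- plate: Loose white china plate, 190 across, 21 high, with two croissants lying side by side on it, their tops 50 to 58 above the worktop; origin under its centre.
- croissant_a: Loose croissant, 59 x 119 x 39, on the plate; origin under its centre.
- croissant_b: Loose croissant, 58 x 127 x 39, beside the other on the plate; origin under its centre.
- bowl: Loose white china bowl, 118 across, 76 high, a bystander; origin under its centre.
- mug: Loose dotted mug, 78 x 114 x 93 high with its handle, a bystander; origin under its centre.

How it is judged:
By the outcome, as a careful person would: the job done as asked, in the order asked, and still so for the second after the job is handed in, while the arm keeps its last pose, push and grip.
It also fails if it takes over 61 s, if anything falls off the work surface, if the arm or the gripper's body presses on something with over 40 N, if the wrist force passes 120 N, or if a joint passes its speed limit or range.

### The arm

A 7-joint arm with a two-finger parallel gripper is mounted at the origin on a cart in front of the work surface, level with it; the furniture and walls round the work are solid. World frame = base frame: x ahead of the robot, y to its left, z up, the work surface at z = 0. Lengths are in m, angles in rad, forces in N, time in s.
With the tool pointing down it reaches from about 0.4 to 0.925 m from the base axis. Payload 4.1 kg.
Tool frame: the origin (TCP) lies midway between the tips of the shut fingers; the grasp point (between the pads) lies 19 mm behind it; z points along the fingers, y is the line along which they close (so a half turn about z gives the same grasp; the last joint's range is limited). The gripper opens to 85 mm and grips with 20 to 120 N. Pads are 22 mm wide; open, the fingers measure 114 mm over their backs; the gripper's body (76 mm by 85 mm) begins 54 mm behind the grasp point. The pads swing forward as they close: fully open they stand 13 mm farther back than shut.
Start: joints at [1.105, 0.398, 0.045, 1.537, -0.019, 1.207, -0.051], TCP at [0.233, -0.607, 0.231] pointing down, gripper open.
Joint ranges: [-2.82, 2.82], [-0.49, 2.23], [-1.37, 1.46], [0, 2.46], [-1.36, 4.5], [0.23, 2], [-2.94, 2.94]. Speed limits (rad/s): [2.57, 2.57, 3.14, 3.14, 3.14, 3.14, 3.14].

### API

Orientations are given as a rotation vector (axis times angle).
In Python, from workcell import telemetry, vision, job gives the robot as it stands. The module is installed in compiled form; this text tells all that it offers.
- The arm moves only by the shell command python3 -m pendant 'ROWS'. ROWS is JSON, one flat list of numbers, 7 for each row, row after row: the shift along the tool's x, y, z in cm, then the turn, a rotation vector about the tool's x, y, z in degrees, then the opening, from -1 (shut) to 1 (fully open). A call has 1 to 12 rows; each row shifts and turns the commanded pose from where the row before left it, along the tool's axes as they then stand; what a row does not reach is not made up. A row lasts 1/10 s, in which the tool goes at most 50 mm and 8.59 degrees, less where a joint would pass 70% of its speed; a pose out of reach is approached as far as the arm can. A call with a gripper value outside its range is refused whole. The fingers move at their own pace and stop on an object; the grip force is fixed at half the most. Time passes only in rows, so rows that do not move let the fingers close. It gives the time, the measured TCP pose, the force, the opening and the grip force at its end, in the units of the state.
- telemetry.state(): the state, without advancing time (a new reading comes with each control period).
- vision.snapshot(name): name is "scene" or "top" or "wrist"; returns a dict with "frame" (384x512x3 uint8, blue, green, red), "z_map" (384x512 float32, m along the optical axis (not along the pixel's ray), 0 where there is no reading), "camera_matrix" (3x3 intrinsics, pixels), "camera_from_world" (4x4, takes a point from world to camera coordinates); the wrist camera has in their place "hand_eye" (4x4, takes a point from camera to tool coordinates, whose origin is the TCP and whose axes are the flange's). Camera axes: x right, y up, looking along -z (the intrinsics and any distortion apply to the point x, -y, -z); pixel columns grow to the right and rows downward; lengths in m; the calibration is good to about 2 mm. A picture is of the moment at which its call begins: read the wrist's pose just before it.
- job.sign_off(): hands the job in; it is judged then, once.
The state is a dict: "t": time; "q": joint angles; "qd": joint speeds; "effort": joint torques, N m; "position": TCP position; "eef_rot": TCP orientation; "contact_force": force on the tool from outside, world axes, zero at the start; "ft_torque": the same for the moment, N m; "gripper_width": opening from 0.0 (shut) to 1.0 (fully open); "finger_force": force on a finger pad.
Only numpy, scipy, OpenCV 4.12 (cv2) and the standard library are available. Lean on these libraries where they do the work, as an engineer would, in place of code of your own. Each camera call takes 0.05 s, during which the arm holds its last target. There are 200 camera calls.

## Working session

There is one attempt and no reset: what is moved stays moved. The work goes in short steps, Python scripts to look and compute and a shell command to move; the robot and the scene stay as the last step left them, time stands still between calls to the robot, and variables do not carry over. Pictures are saved under pics/ and viewed, at most 13 in all, crops included, and the job is handed in when it is done.

```bash
mkdir -p pics
cat > h.py <<'E'
import numpy as np, cv2, pickle
from scipy.spatial.transform import Rotation as R
from workcell import telemetry, vision, job
def shot(name):
    s=telemetry.state(); d=vision.snapshot(name)
    if name=='wrist':
        T=np.eye(4);T[:3,:3]=R.from_rotvec(s['eef_rot']).as_matrix();T[:3,3]=s['position']
        d['wfc']=T@d['hand_eye']
    else: d['wfc']=np.linalg.inv(d['camera_from_world'])
    return d
def cloud(d):
    K=d['camera_matrix'];z=d['z_map'];v,u=np.mgrid[:384,:512]
    P=np.stack([(u-K[0,2])/K[0,0]*z,-(v-K[1,2])/K[1,1]*z,-z],-1)
    W=P@d['wfc'][:3,:3].T+d['wfc'][:3,3]; W[z==0]=np.nan
    return W
def ray(d,u,v):
    K=d['camera_matrix'];r=np.array([(u-K[0,2])/K[0,0],-(v-K[1,2])/K[1,1],-1])
    return d['wfc'][:3,3],d['wfc'][:3,:3]@r
def atz(d,u,v,z):
    o,r=ray(d,u,v);return o+r*(z-o[2])/r[2]
E
python3 - <<'E'
from h import *
s=telemetry.state();print({k:np.round(v,3) for k,v in s.items()})
ims=[]
for n in ['top','scene']:
    d=shot(n);pickle.dump(d,open(n+'0.pkl','wb'));cv2.imwrite(f'pics/{n}0.png',d['frame'])
    print(n,[k for k in d],d['camera_matrix'].round(1).tolist(),d['wfc'].round(3).tolist())
E
```

```text
{'t': np.float64(0.0), 'q': array([ 1.105,  0.399,  0.045,  1.538, -0.019,  1.207, -0.051]), 'qd': array([-0.001, -0.   , -0.001,  0.   , -0.001, -0.001, -0.002]), 'effort': array([-0.0000e+00, -4.7513e+01,  1.3640e+00, -2.5422e+01,  1.2000e-02,
        9.0000e-03,  0.0000e+00]), 'position': array([ 0.233, -0.606,  0.23 ]), 'eef_rot': array([-3.087e+00, -5.730e-01,  1.000e-03]), 'contact_force': array([-0.656, -0.798, -0.241]), 'ft_torque': array([-0.019,  0.002, -0.029]), 'finger_force': np.float64(0.0), 'gripper_width': np.float64(0.998)}
top ['frame', 'z_map', 'camera_matrix', 'camera_from_world', 'wfc'] [[426.2, 0.0, 250.3], [0.0, 426.2, 193.9], [0.0, 0.0, 1.0]] [[0.003, 0.994, -0.108, 0.45], [-1.0, 0.003, -0.006, -0.065], [-0.006, 0.108, 0.994, 1.195], [0.0, 0.0, 0.0, 1.0]]
scene ['frame', 'z_map', 'camera_matrix', 'camera_from_world', 'wfc'] [[462.5, 0.0, 256.3], [0.0, 462.5, 191.9], [0.0, 0.0, 1.0]] [[-0.832, 0.235, -0.502, 0.026], [-0.554, -0.348, 0.756, 0.78], [0.004, 0.908, 0.42, 0.534], [0.0, 0.0, 0.0, 1.0]]
```

View pics/top0.png

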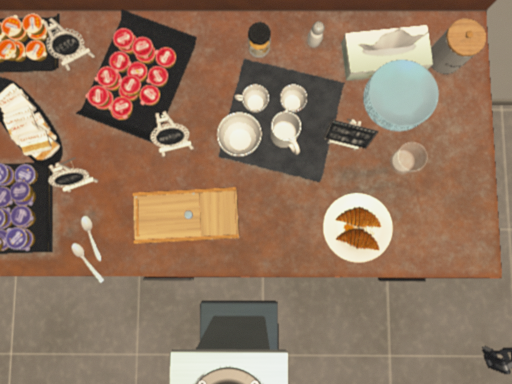

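View pics/scene0.png

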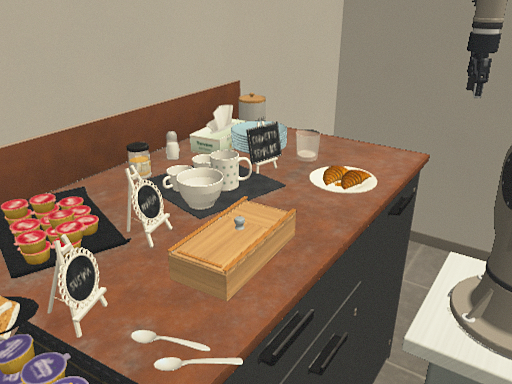

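The top view shows the box spanning (134–238, 188–242) with the knob at (188,214), its fixed-cover (jaw) end to the right (world −y). The plate is at (358,228), the bowl at (239,134) and the mug at (286,130). The scene view shows the knob at (239,222) and the box open to approach from above.

Run:
```python
from h import *
T=pickle.load(open('top0.pkl','rb'));S=pickle.load(open('scene0.pkl','rb'))
CT,CS=cloud(T),cloud(S)
# stereo knob
def tri(a,b):
    o1,r1=a;o2,r2=b;A=np.stack([r1,-r2],1);t=np.linalg.lstsq(A,o2-o1,rcond=None)[0]
    p,q=o1+r1*t[0],o2+r2*t[1];return (p+q)/2,np.linalg.norm(p-q)
print('knob tri',tri(ray(T,188,214.5),ray(S,239,221)),'depth',CT[214,188],CS[221,239])
for n,C in(('T',CT),('S',CS)):
    z=C[...,2];reg=(abs(C[...,0]-.43)<.12)&(abs(C[...,1]-.11)<.2)
    m=reg&(z>.045)&(z<.075)
    P=C[m];r=cv2.minAreaRect(P[:,:2].astype(np.float32)*1000);print(n,'box rect',r,np.percentile(P[:,2],[5,50,95]).round(4),m.sum())
    m=reg&(z>.073)&(z<.095);print(' knob',C[m].mean(0),C[m].min(0),C[m].max(0),m.sum())
    m=(abs(C[...,0]-.4)<.14)&(abs(C[...,1]+.37)<.14)
    pl=m&(z>.008)&(z<.1);P=C[pl];c,rad=cv2.minEnclosingCircle(P[:,:2].astype(np.float32));print(' plate',c,rad,P[:,2].max())
    m&=(z>.035);print(' croiss',C[m].min(0),C[m].max(0), C[m].mean(0))
    m=(z>.03)&(z<.12)&(C[...,0]>.3)&(C[...,0]<.75)&(C[...,1]<.1)&(C[...,1]>-.25)&(C[...,0]>.5)
    print(' bowl/mug',np.nanmin(C[m],0),np.nanmax(C[m],0))
cv2.imwrite('pics/crops.png',np.hstack([cv2.resize(T['frame'][175:255,120:250],(520,320),interpolation=2),cv2.resize(S['frame'][190:300,160:305],(280,320))]))
```

```text
knob tri (array([0.51667069, 0.10413921, 0.08199821]), np.float64(0.00026559744381345177)) depth [0.51727974 0.10263409 0.09157021] [0.5104395  0.11294524 0.08785438]
T box rect ((498.49591064453125, 112.50593566894531), (103.73683166503906, 276.9686584472656), 1.0188614130020142) [0.0571 0.064  0.0696] 3821
 knob [0.50560521 0.09809299 0.08410582] [ 0.44737963 -0.02150164  0.07338072] [0.53409206 0.20096317 0.09185339] 72
 plate (0.4875514805316925, -0.3641045093536377) 0.1428927779197693 0.055292245259663364
 croiss [ 0.43039993 -0.40003907  0.0350302 ] [ 0.53819215 -0.30755436  0.05529225] [ 0.48421823 -0.35400125  0.04333161]
 bowl/mug [ 0.5002385  -0.18907497  0.03001908] [0.74989728 0.0999325  0.10346161]
S box rect ((501.50396728515625, 112.18704223632812), (109.2784652709961, 280.7708740234375), 2.55751371383667) [0.0495 0.0666 0.0715] 4390
 knob [0.5080393  0.10557057 0.08433867] [ 0.44094439 -0.00697488  0.07300166] [0.52692883 0.24615718 0.09190112] 100
 plate (0.48393556475639343, -0.3535950779914856) 0.09793641418218613 0.055862937316164596
 croiss [ 0.42686952 -0.40006402  0.03504505] [ 0.53899815 -0.30411941  0.05586294] [ 0.47672412 -0.34409715  0.04417907]
 bowl/mug [ 0.50006614 -0.19188658  0.0300292 ] [0.74997671 0.09996098 0.10296713]
```

View pics/crops.png

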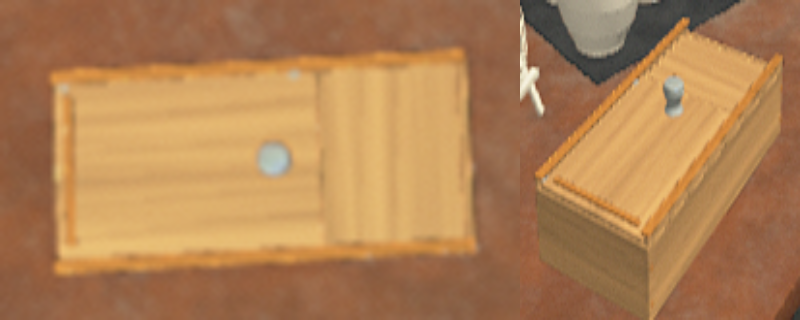

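The crop shows the knob at the middle right of the slide cover, the cover's +x edge just beyond it, and the box yawed by a few degrees. I'll refine the box, bowl and mug poses.

Run:
```python
from h import *
T=pickle.load(open('top0.pkl','rb'));S=pickle.load(open('scene0.pkl','rb'))
for n,D in(('T',T),('S',S)):
    C=cloud(D);z=C[...,2];X=C[...,0];Y=C[...,1]
    m=(abs(X-.515)<.1)&(abs(Y-.11)<.17)&(z>.045)&(z<.076)
    k,lab,st,_=cv2.connectedComponentsWithStats(m.astype(np.uint8));i=1+st[1:,4].argmax();P=C[lab==i]
    print(n,'box',cv2.minAreaRect(P[:,:2].astype(np.float32)*1000),len(P))
    m=(abs(X-.517)<.03)&(abs(Y-.104)<.03)&(z>.076);print(' knob',C[m].mean(0),C[m].max(0)[2],m.sum())
    m=(abs(X-.485)<.1)&(abs(Y+.36)<.12)&(z>.008);P=C[m];print(' plate',cv2.minAreaRect(P[:,:2].astype(np.float32)*1000))
    for nm,(u,v) in dict(bowl=(239,134),mug=(286,130)).items():
        c=cloud(T)[v,u];m=(abs(X-c[0])<.07)&(abs(Y-c[1])<.07)&(z>.05);print(nm,C[m].min(0).round(3),C[m].max(0).round(3))
# box edge corners via rim pixels in top view (runner top z=.068)
cr=[(120+55/4,175+72/4),(120+465/4,175+52/4),(120+475/4,175+243/4),(120+55/4,175+270/4)]
q=np.array([atz(T,u,v,.066)[:2] for u,v in cr]);print(q.round(4),q.mean(0))
for a,b in((0,1),(3,2)):d=q[b]-q[a];print(np.linalg.norm(d),np.degrees(np.arctan2(d[1],d[0])))
s=telemetry.state();print(R.from_rotvec(s['eef_rot']).as_matrix().round(4))
```

```text
T box ((517.8938598632812, 114.2767105102539), (134.20579528808594, 277.0892639160156), 3.2095375061035156) 5190
 knob [0.51831145 0.10293396 0.08692997] 0.09185338570969037 56
 plate ((488.26165771484375, -360.3831481933594), (186.68490600585938, 230.24920654296875), 0.5808228850364685)
bowl [ 0.679 -0.095  0.05 ] [0.818 0.031 0.087]
mug [ 0.691 -0.211  0.05 ] [ 0.83  -0.09   0.104]
S box ((515.6078491210938, 113.07587432861328), (136.99542236328125, 281.1407775878906), 2.8133325576782227) 5654
 knob [0.5140932  0.10716462 0.08634222] 0.0919011220440002 84
 plate ((484.00311279296875, -350.07275390625), (188.0989532470703, 188.16537475585938), 37.30363845825195)
bowl [ 0.679 -0.089  0.05 ] [0.791 0.032 0.087]
mug [ 0.691 -0.193  0.05 ] [ 0.831 -0.089  0.104]
[[ 0.5745  0.2525]
 [ 0.5886 -0.021 ]
 [ 0.4618 -0.0284]
 [ 0.4433  0.2482]] [0.51707291 0.11280105]
0.27385138259082054 -87.04685544721151
0.27724133581022914 -86.16285122995255
[[ 9.334e-01  3.587e-01 -8.000e-04]
 [ 3.587e-01 -9.334e-01  1.500e-03]
 [-2.000e-04 -1.700e-03 -1.000e+00]]
```

Measured: box centre (0.517, 0.1135), box +x heading about −87°, knob (0.5175, 0.1035) with top z about 0.09, plate centre about (0.484, −0.353). All match the given sizes. I'm moving over the knob now, with the fingers closing along the slide direction.

```bash
python3 -m pendant '[0,0,0,0,0,6,1, 0,0,0,0,0,6,1, 0,0,0,0,0,6,1, 1.6,-3.47,0,0,0,0,1, 1.6,-3.47,0,0,0,0,1, 1.6,-3.47,0,0,0,0,1, 1.6,-3.47,0,0,0,0,1, 1.6,-3.47,0,0,0,0,1, 1.6,-3.47,0,0,0,0,1, 1.6,-3.47,0,0,0,0,1, 1.6,-3.47,0,0,0,0,1, 1.6,-3.47,0,0,0,0,1]'
python3 -m pendant '[1.6,-3.47,0,0,0,0,1, 1.6,-3.47,0,0,0,0,1, 1.6,-3.47,0,0,0,0,1, 1.6,-3.47,0,0,0,0,1, 1.6,-3.47,0,0,0,0,1, 1.6,-3.47,0,0,0,0,1, 1.6,-3.47,0,0,0,0,1, 1.6,-3.47,0,0,0,0,1, 1.6,-3.47,0,0,0,0,1, 1.6,-3.47,0,0,0,0,1, 0,0,0,0,0,0,1, 0,0,0,0,0,0,1]'
cat >> h.py <<'E'
def plan(p,Rm=None):
    s=telemetry.state();A=R.from_rotvec(s['eef_rot']);print('t',s['t'],'pos',np.round(s['position'],4),'g',s['gripper_width'],'F',np.round(s['contact_force'],1),'ff',s['finger_force'])
    print('R',A.as_matrix().round(3).tolist())
    print('shift cm (tool now)',(A.inv().apply(np.array(p)-s['position'])*100).round(2))
    if Rm is not None:
        B=R.from_matrix(Rm);print('turn deg',(A.inv()*B).as_rotvec(degrees=True).round(2),'shift in target axes',(B.inv().apply(np.array(p)-s['position'])*100).round(2))
E
python3 - <<'E'
from h import *
d=shot('wrist');pickle.dump(d,open('w1.pkl','wb'));cv2.imwrite('pics/w1.png',d['frame'])
C=cloud(d);m=(abs(C[...,0]-.517)<.03)&(abs(C[...,1]-.104)<.03)&(C[...,2]>.076)&(C[...,2]<.11)
P=C[m];print(P.mean(0),P.min(0),P.max(0),m.sum())
a=np.array([.052,-.9986,0]);plan([.5175,.1035,.07],np.stack([[.9986,.052,0],a,[0,0,-1]],1))
E
```

```text
t: 1.3
position: [0.3606, -0.2856, 0.231]
eef_rot: [-3.14, -0.083, 0.001]
contact_force: [0.8, -1.5, 0.5]
gripper_width: 0.995
finger_force: 0.0
t: 2.5
position: [0.5017, 0.0683, 0.2308]
eef_rot: [3.14, 0.086, -0.002]
contact_force: [-0.2, 0.4, -0.1]
gripper_width: 1.002
finger_force: 0.0
[0.51853714 0.10560106 0.08629254] [0.50755617 0.09510677 0.0789296 ] [0.52858016 0.11672775 0.08935631] 409
t 2.55 pos [0.5015 0.0669 0.2308] g 0.9985711418026965 F [ 0.  -0.8 -0.4] ff 0.0
R [[0.999, 0.053, -0.001], [0.053, -0.999, -0.001], [-0.001, 0.001, -1.0]]
shift cm (tool now) [ 1.81 -3.58 16.07]
turn deg [0.05 0.07 0.04] shift in target axes [ 1.79 -3.57 16.08]
```

View pics/w1.png

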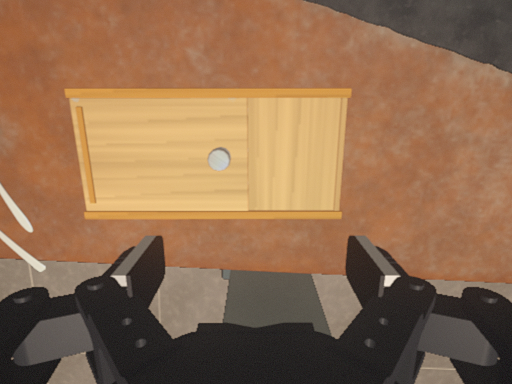

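The wrist view shows the knob at (219,159), the box aligned with the gripper, and nothing in the way. The measured knob centre is (0.518, 0.105), top about 0.088. I'm descending to TCP z 0.070 and closing.

```bash
python3 -m pendant '[0.6,-1.25,3,0,0,0,1, 0.6,-1.25,3,0,0,0,1, 0.6,-1.25,3,0,0,0,1, 0,0,3,0,0,0,1, 0,0,2,0,0,0,1, 0,0,1.5,0,0,0,1, 0,0,0.5,0,0,0,1, 0,0,0,0,0,0,-0.4, 0,0,0,0,0,0,-1, 0,0,0,0,0,0,-1, 0,0,0,0,0,0,-1, 0,0,0,0,0,0,-1]'
python3 -m pendant '[0,0,0,0,0,0,-1, 0,0,0,0,0,0,-1]'
```

```text
t: 3.75
position: [0.5186, 0.1051, 0.0724]
eef_rot: [3.139, 0.082, 0.002]
contact_force: [-0.3, -2.9, 4.4]
gripper_width: 0.219
finger_force: 58.5
t: 3.95
position: [0.5187, 0.1051, 0.0724]
eef_rot: [3.139, 0.082, 0.002]
contact_force: [-2.1, -2.6, 5.4]
gripper_width: 0.221
finger_force: 58.4
```

```bash
python3 -m pendant '[0,0.5,0,0,0,0,-1, 0,1,0,0,0,0,-1, 0,1.3,0,0,0,0,-1, 0,1.3,0,0,0,0,-1, 0,1.3,0,0,0,0,-1, 0,1.3,0,0,0,0,-1, 0,1.3,0,0,0,0,-1, 0,1.3,0,0,0,0,-1, 0,1.3,0,0,0,0,-1, 0,1.3,0,0,0,0,-1, 0,1.3,0,0,0,0,-1, 0,0.8,0,0,0,0,-1]'
python3 -m pendant '[0,0.6,0,0,0,0,-1, 0,0.6,0,0,0,0,-1, 0,0.6,0,0,0,0,-1, 0,0.6,0,0,0,0,-1, 0,0.2,0,0,0,0,-1, 0,0,0,0,0,0,-1]'
```

```text
t: 5.15
position: [0.5266, -0.0356, 0.0724]
eef_rot: [3.14, 0.08, 0.004]
contact_force: [-0.2, 0.2, 4.6]
gripper_width: 0.223
finger_force: 59.1
t: 5.75
position: [0.5279, -0.0588, 0.0724]
eef_rot: [-3.139, -0.083, -0.004]
contact_force: [0.2, 2.6, 5.3]
gripper_width: 0.222
finger_force: 59.3
```

```bash
python3 -m pendant '[0,0,0,0,0,0,1, 0,0,0,0,0,0,1, 0,0,0,0,0,0,1, 0,0,0,0,0,0,1, 0,0,-2,0,0,0,1, 0,0,-3,0,0,0,1, 0,-1,-4,0,0,0,1, -0.8,-3.5,-3,0,0,0,1, -0.8,-3.5,-3,0,0,0,1, -0.8,-3.5,0,0,0,0,1, -0.8,-3.5,0,0,0,0,1, -0.8,-3.5,0,0,0,0,1]'
python3 -m pendant '[0,-1,0,0,0,0,1, 0,0,0,0,0,0,1]'
python3 - <<'E'
from h import *
d=shot('wrist');pickle.dump(d,open('w2.pkl','wb'));cv2.imwrite('pics/w2.png',d['frame'])
t=shot('top');pickle.dump(t,open('top2.pkl','wb'))
C=cloud(d);m=(abs(C[...,0]-.527)<.04)&(abs(C[...,1]+.06)<.04)&(C[...,2]>.076)&(C[...,2]<.11);print('knob',np.median(C[m],0),m.sum())
print(telemetry.state()['q']);plan([.5,.1,.2])
E
```

```text
t: 6.95
position: [0.4766, 0.1238, 0.2216]
eef_rot: [3.14, 0.082, 0.001]
contact_force: [0.7, 0.4, 0.2]
gripper_width: 0.999
finger_force: 0.0
t: 7.15
position: [0.4762, 0.1345, 0.2214]
eef_rot: [-3.14, -0.089, -0.001]
contact_force: [-0.6, -0.0, 0.3]
gripper_width: 0.996
finger_force: 0.0
knob [ 0.52689394 -0.0545272   0.0861092 ] 542
[ 0.1660006   0.15866904 -0.57740772  1.89823148  0.09741448  1.11269963
 -1.96836319]
t 7.25 pos [0.4769 0.1314 0.221 ] g 1.0009148925249536 F [ 0.1 -0.9  0.1] ff 0.0
R [[0.999, 0.051, -0.0], [0.051, -0.999, -0.001], [-0.0, 0.001, -1.0]]
shift cm (tool now) [2.15 3.25 2.11]
```

View pics/w2.png

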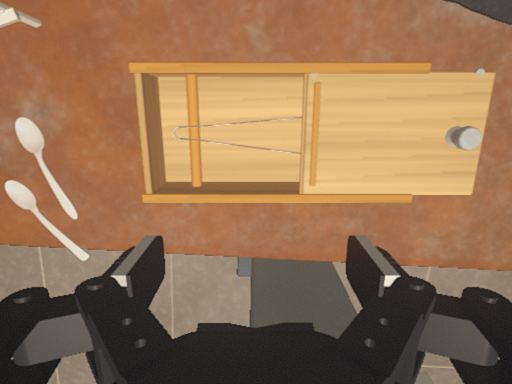

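The cover stands open with the knob at (464,138). The tongs show as a thin V, with the bow at (175,133), just outside the rest bar (columns 188–201), and the legs running to (301,117) and (301,153). I'll turn the tool 90° above the bow and take a second wrist view to triangulate.

```bash
python3 -m pendant '[-0.5,-0.5,0,0,0,8,1, -0.3,-0.5,0,0,0,8,1, -0.2,-0.5,0,0,0,8,1, 0,0,0,0,0,8,1, 0,0,0,0,0,8,1, 0,0,0,0,0,8,1, 0,0,0,0,0,8,1, 0,0,0,0,0,8,1, 0,0,0,0,0,8,1, 0,0,0,0,0,8,1, 0,0,0,0,0,8,1, 0,0,0,0,0,2,1]'
python3 -m pendant '[0,0,0,0,0,0,1, 0,0,0,0,0,0,1]'
python3 - <<'E'
from h import *
d=shot('wrist');pickle.dump(d,open('w3.pkl','wb'));cv2.imwrite('pics/w3.png',d['frame'])
w=pickle.load(open('w2.pkl','rb'))
C=cloud(w);print('depth near bow',C[128:139,172:182,2].min(1).round(3),C[128:139,172:182,2].max(1).round(3))
for (u,v) in [(175,133),(301,117),(301,153),(195,74),(195,186)]:print((u,v),atz(w,u,v,.033).round(4),C[v,u].round(4))
plan([.51,.22,.2]);print(telemetry.state()['q'].round(2))
E
```

```text
t: 8.45
position: [0.4661, 0.1423, 0.2033]
eef_rot: [2.638, -1.648, -0.049]
contact_force: [-0.5, -0.4, -0.5]
gripper_width: 1.001
finger_force: 0.0
t: 8.65
position: [0.4659, 0.1442, 0.2035]
eef_rot: [2.643, -1.642, -0.05]
contact_force: [0.5, 0.3, 0.2]
gripper_width: 1.007
finger_force: 0.0
depth near bow [0.005 0.005 0.006 0.005 0.005 0.005 0.004 0.004 0.005 0.004 0.004] [0.038 0.038 0.037 0.038 0.039 0.039 0.038 0.038 0.038 0.038 0.038]
(175, 133) [0.5114 0.2237 0.033 ] [0.5087 0.2307 0.0056]
(301, 117) [0.5357 0.0894 0.033 ] [0.5363 0.0928 0.0561]
(301, 153) [0.4974 0.0857 0.033 ] [0.501  0.0898 0.0589]
(195, 74) [0.5725 0.2023 0.033 ] [0.5722 0.2016 0.0369]
(195, 186) [0.4533 0.2019 0.033 ] [0.4527 0.2023 0.0307]
t 8.7 pos [0.4659 0.1443 0.2036] g 0.9985226249557109 F [0.4 0.4 0.6] ff 0.0
R [[0.443, -0.895, -0.043], [-0.896, -0.443, -0.007], [-0.012, 0.042, -0.999]]
shift cm (tool now) [-4.83 -7.32  0.11]
[-0.94  0.19  0.64  1.93 -0.13  1.11 -2.93]
```

View pics/w3.png

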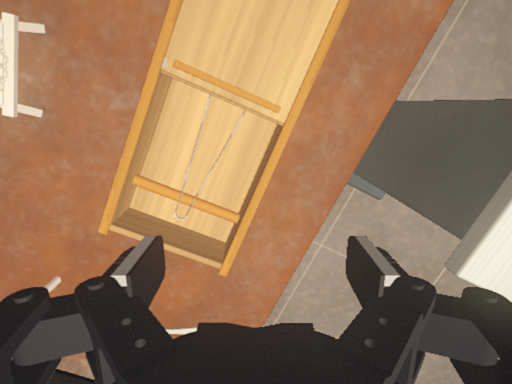

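w3: the bow is at (180,215), but joint 7 hit its lower limit at about 60° of the turn. I'll turn the other way, which gives the same grasp by half-turn symmetry, and triangulate the bow from w2 and w3.

```bash
python3 -m pendant '[0,0,0,0,0,-8,1, 0,0,0,0,0,-8,1, 0,0,0,0,0,-8,1, 0,0,0,0,0,-8,1, 0,0,0,0,0,-8,1, 0,0,0,0,0,-8,1, 0,0,0,0,0,-8,1, 0,0,0,0,0,-8,1, 0,0,0,0,0,-8,1, 0,0,0,0,0,-8,1, 0,0,0,0,0,-8,1, 0,0,0,0,0,-8,1]'
python3 -m pendant '[0,0,0,0,0,-8,1, 0,0,0,0,0,-8,1, 0,0,0,0,0,-8,1, 0,0,0,0,0,-8,1, 0,0,0,0,0,-8,1, 0,0,0,0,0,-8,1, 0,0,0,0,0,-5,1, 0,0,0,0,0,0,1, 0,0,0,0,0,0,1]'
python3 - <<'E'
from h import *
w=pickle.load(open('w2.pkl','rb'));d=pickle.load(open('w3.pkl','rb'))
def tri(a,b):
    o1,r1=a;o2,r2=b;t=np.linalg.lstsq(np.stack([r1,-r2],1),o2-o1,rcond=None)[0];p,q=o1+r1*t[0],o2+r2*t[1];return ((p+q)/2).round(4),np.linalg.norm(p-q).round(4)
print('bow',tri(ray(w,175,133),ray(d,180,216)))
print('leg ends',tri(ray(w,301,117),ray(d,210,96)),tri(ray(w,301,153),ray(d,244,112)))
L=[atz(w,301,117,.022),atz(w,301,153,.022)];print(L,np.mean(L,0))
ax=np.array([-.052,.9986,0]);plan([.513,.18,.2],np.stack([ax,[.9986,.052,0],[0,0,-1]],1));print(telemetry.state()['q'].round(2))
E
```

```text
t: 9.9
position: [0.4661, 0.1438, 0.2038]
eef_rot: [-3.009, -0.879, 0.067]
contact_force: [-0.4, 0.3, 0.2]
gripper_width: 0.998
finger_force: 0.0
t: 10.8
position: [0.466, 0.144, 0.2038]
eef_rot: [-2.296, -2.109, 0.056]
contact_force: [0.1, 0.9, -0.6]
gripper_width: 0.996
finger_force: 0.0
bow (array([0.5114, 0.2238, 0.0324]), np.float64(0.0002))
leg ends (array([0.534 , 0.0927, 0.0458]), np.float64(0.005)) (array([0.4992, 0.0915, 0.0608]), np.float64(0.0049))
[array([0.53547576, 0.0877755 , 0.022     ]), array([0.49585605, 0.08396826, 0.022     ])] [0.51566591 0.08587188 0.022     ]
t 10.8 pos [0.466  0.144  0.2038] g 0.9956367733343704 F [ 0.1  0.9 -0.6] ff 0.0
R [[0.085, 0.996, -0.043], [0.996, -0.085, -0.007], [-0.01, -0.042, -0.999]]
shift cm (tool now) [3.99 4.39 0.15]
turn deg [-2.44  0.43 -7.84] shift in target axes [3.35 4.88 0.38]
[-0.67  0.16  0.33  1.92 -0.07  1.1  -0.4 ]
```

The bow triangulates to (0.5114, 0.2238, 0.0324), which agrees with the expected height and box x of about −110. I'll grasp about 47 mm in from the bow, inboard of the rest bar, with the tool tilted square to the tongs.

```bash
python3 -m pendant '[0,0,0,-1.2,3.35,-3.7,0.3, 0,0,0,-1.2,3.35,-3.7,0.3, 0,0,0,0,0,0,0.3, 0,0,0,0,0,0,0.3]'
cat >> h.py <<'E'
from scipy.spatial.transform import Rotation as Rt
def tgt(tilt,yaw=2.5):
    a=np.radians(yaw);x=[-np.sin(a),np.cos(a),0];y=[np.cos(a),np.sin(a),0]
    return np.stack([x,y,[0,0,-1]],1)@Rt.from_euler('y',tilt,degrees=True).as_matrix()
E
python3 - <<'E'
from h import *
plan([.513,.1775,.10],tgt(6.3))
E
```

```text
t: 11.2
position: [0.4658, 0.1445, 0.2038]
eef_rot: [-2.121, -2.213, -0.121]
contact_force: [0.3, -0.1, 0.6]
gripper_width: 0.649
finger_force: 0.0
t 11.2 pos [0.4658 0.1445 0.2038] g 0.6488481124344121 F [ 0.3 -0.1  0.6] ff 0.0
R [[-0.042, 0.999, 0.001], [0.993, 0.042, 0.108], [0.108, 0.006, -0.994]]
shift cm (tool now) [ 1.96  4.79 10.68]
turn deg [ 0.35  0.11 -0.06] shift in target axes [ 1.93  4.86 10.66]
```

```bash
python3 -m pendant '[0.6,1.6,2.6,0,0,0,0.3, 0.6,1.6,2.6,0,0,0,0.3, 0.73,1.6,2.6,0,0,0,0.3, 0,0,2.8,0,0,0,0.3, 0,0,0,0,0,0,0.3, 0,0,0,0,0,0,0.3]'
python3 - <<'E'
from h import *
d=shot('wrist');pickle.dump(d,open('w4.pkl','wb'));cv2.imwrite('pics/w4.png',d['frame'])
plan([.513,.1775,.017],tgt(6.3))
E
```

```text
t: 11.8
position: [0.5127, 0.1781, 0.1005]
eef_rot: [-2.117, -2.216, -0.12]
contact_force: [-0.4, 0.7, -0.0]
gripper_width: 0.65
finger_force: 0.0
t 11.85 pos [0.5135 0.178  0.1015] g 0.6493158498263212 F [0.5 0.4 0.3] ff 0.0
R [[-0.045, 0.999, 0.002], [0.993, 0.045, 0.109], [0.108, 0.007, -0.994]]
shift cm (tool now) [-0.96 -0.12  8.4 ]
turn deg [0.4  0.07 0.11] shift in target axes [-0.97 -0.06  8.4 ]
```

View pics/w4.png

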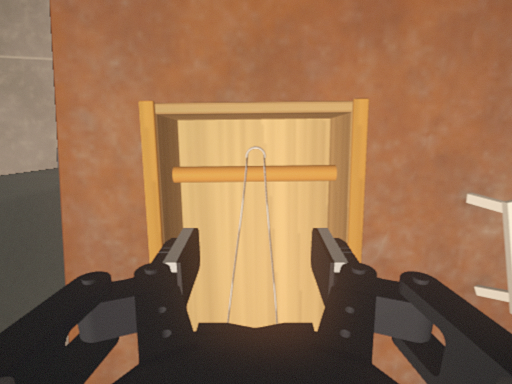

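w4 shows the tongs centred between the fingers, with the bow at (256,148), the legs symmetric about column 256, and the bar at row 173 clear of the fingers. Descending and closing.

```bash
python3 -m pendant '[-0.5,0,1.5,0,0,0,0.3, -0.46,0,1.9,0,0,0,0.3, 0,0,2,0,0,0,0.3, 0,0,1.5,0,0,0,0.3, 0,0,1,0,0,0,0.3, 0,0,0.5,0,0,0,0.3, 0,0,0,0,0,0,0.3, 0,0,0,0,0,0,0.3]'
python3 - <<'E'
from h import *
plan([.513,.1775,.017],tgt(6.3))
E
```

```text
t: 12.65
position: [0.5143, 0.1775, 0.0177]
eef_rot: [-2.118, -2.216, -0.125]
contact_force: [-2.6, -1.6, 7.3]
gripper_width: 0.647
finger_force: 0.8
t 12.65 pos [0.5143 0.1775 0.0177] g 0.6468545184015586 F [-2.6 -1.6  7.3] ff 0.8460694772657007
R [[-0.046, 0.999, 0.003], [0.993, 0.045, 0.11], [0.109, 0.008, -0.994]]
shift cm (tool now) [-0.   -0.13  0.07]
turn deg [0.43 0.02 0.12] shift in target axes [-0.   -0.13  0.07]
```

```bash
python3 -m pendant '[0,0,-1,0,0,0,0.3, 0,0,0,0,0,0,-0.15, 0,0,0,0,0,0,-0.15, 0,0,0,0,0,0,-0.15]'; python3 -m pendant '[0,0,0.5,0,0,0,-0.15, 0,0,0,0,0,0,-0.15]'
```

```text
t: 13.05
position: [0.5134, 0.1762, 0.0261]
eef_rot: [-2.118, -2.216, -0.122]
contact_force: [-0.8, -0.1, 0.2]
gripper_width: 0.426
finger_force: 0.0
t: 13.25
position: [0.5127, 0.1766, 0.0201]
eef_rot: [-2.117, -2.215, -0.12]
contact_force: [-0.5, 0.5, -0.3]
gripper_width: 0.424
finger_force: 0.0
```

```bash
python3 -m pendant '[0,0,0,0,0,0,-0.4, 0,0,0,0,0,0,-0.6, 0,0,0,0,0,0,-1, 0,0,0,0,0,0,-1, 0,0,0,0,0,0,-1, 0,0,0,0,0,0,-1]'
python3 - <<'E'
from h import *
plan([.513,.1775,.02],tgt(6.3))
d=shot('wrist');pickle.dump(d,open('w5.pkl','wb'));cv2.imwrite('pics/w5.png',d['frame'])
E
```

```text
t: 13.85
position: [0.5134, 0.1766, 0.021]
eef_rot: [-2.118, -2.216, -0.122]
contact_force: [1.0, -0.3, -0.6]
gripper_width: 0.242
finger_force: 58.4
t 13.85 pos [0.5134 0.1766 0.021 ] g 0.24201270617325776 F [ 1.  -0.3 -0.6] ff 58.3509731354809
R [[-0.045, 0.999, 0.001], [0.993, 0.045, 0.108], [0.108, 0.006, -0.994]]
shift cm (tool now) [ 0.08 -0.03  0.11]
turn deg [0.33 0.08 0.11] shift in target axes [ 0.08 -0.03  0.11]
```

View pics/w5.png

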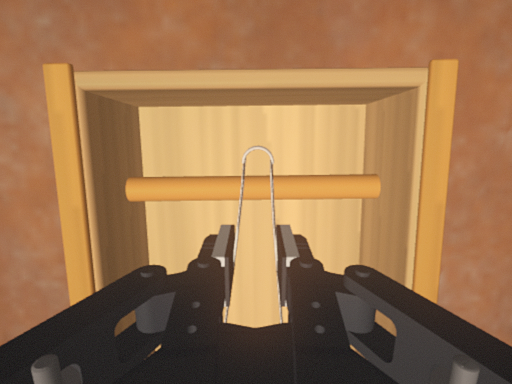

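w5 shows the tongs gripped evenly: bow at (258,150), pads on both legs around row 260, width 20.6 mm. I'm tilting the bow up about the jaw tips to about 15°.

```bash
python3 -m pendant '[0,0,-0.2,0,0,0,-1, 0.04,0,-0.78,0,2.2,0,-1, 0.04,0,-0.78,0,2.2,0,-1, 0.04,0,-0.78,0,2.2,0,-1, 0.04,0,-0.78,0,2.2,0,-1, 0,0,0,0,0,0,-1, 0,0,0,0,0,0,-1]'
python3 - <<'E'
from h import *
plan([.5,.2,.1],tgt(15))
d=shot('wrist');s=shot('scene');pickle.dump((d,s),open('w6.pkl','wb'))
cv2.imwrite('pics/w6.png',np.hstack([cv2.resize(d['frame'],(400,300)),cv2.resize(s['frame'][150:330,150:330],(400,400))[:300]]))
E
```

```text
t: 14.6
position: [0.5135, 0.1727, 0.054]
eef_rot: [-2.034, -2.128, -0.275]
contact_force: [-0.6, 0.1, -0.7]
gripper_width: 0.242
finger_force: 58.4
t 14.6 pos [0.5135 0.1727 0.054 ] g 0.24234402211332237 F [-0.6  0.1 -0.7] ff 58.36445026684231
R [[-0.044, 0.999, -0.005], [0.965, 0.044, 0.259], [0.259, 0.006, -0.966]]
shift cm (tool now) [ 3.89 -1.2  -3.72]
turn deg [0.34 0.01 0.13] shift in target axes [ 3.88 -1.23 -3.72]
```

View pics/w6.png

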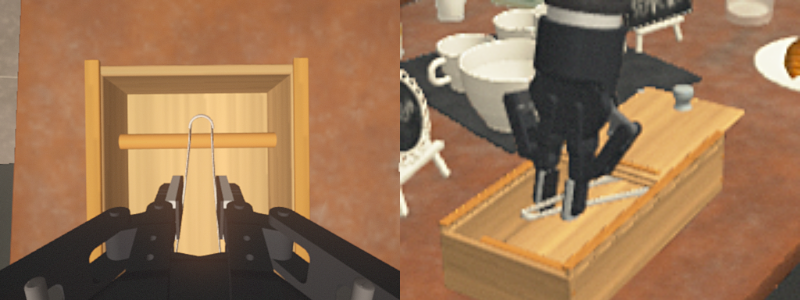

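w6: the bow sits at the same wrist pixel (about 257,150), so the tongs turned rigidly with the gripper and with no contact force. Drawing out along the slant.

```bash
python3 -m pendant '[0.6,0,0,0,0,0,-1, 1,0,0,0,0,0,-1, 1.1,0,0,0,0,0,-1, 1.1,0,0,0,0,0,-1, 1.1,0,0,0,0,0,-1, 1.1,0,0,0,0,0,-1, 1.1,0,0,0,0,0,-1, 1.1,0,0,0,0,0,-1, 1.1,0,0,0,0,0,-1, 1.1,0,0,0,0,0,-1, 1,0,0,0,0,0,-1, 0.6,0,0,0,0,0,-1]'
python3 - <<'E'
from h import *
plan([.508,.289,.085],tgt(15))
d=shot('wrist');s=shot('scene');pickle.dump((d,s),open('w7.pkl','wb'))
cv2.imwrite('pics/w7.png',np.hstack([cv2.resize(d['frame'],(400,300)),cv2.resize(s['frame'][150:330,150:330],(400,400))[:300]]))
E
```

```text
t: 15.9
position: [0.5079, 0.29, 0.0855]
eef_rot: [-2.032, -2.129, -0.275]
contact_force: [-0.6, -0.2, -0.7]
gripper_width: 0.243
finger_force: 58.4
t 15.9 pos [0.5079 0.29   0.0855] g 0.2427379136131302 F [-0.6 -0.2 -0.7] ff 58.369905959359585
R [[-0.046, 0.999, -0.006], [0.965, 0.046, 0.26], [0.26, 0.006, -0.966]]
shift cm (tool now) [-0.11  0.    0.02]
turn deg [ 0.32 -0.05  0.22] shift in target axes [-0.11  0.    0.02]
```

View pics/w7.png

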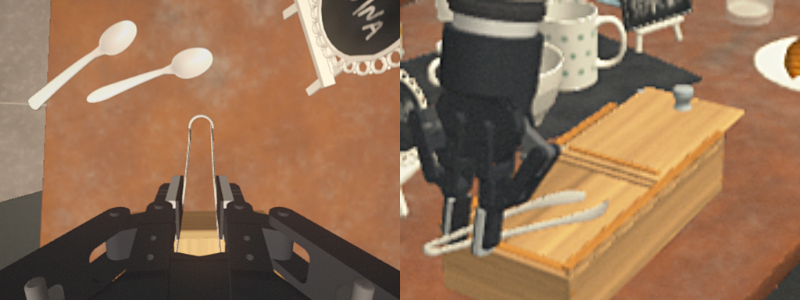

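w7: the jaws are clear of the fixed cover, and the tongs are held at a slant above the open box. Lifting straight up, then carrying them toward the plate.

```bash
python3 -m pendant '[0.4,0,-1.5,0,0,0,-1, 0.65,0,-2.4,0,0,0,-1, 0.78,0,-2.9,0,0,0,-1, 0.78,0,-2.9,0,0,0,-1, 0.78,0,-2.9,0,0,0,-1, 0.4,0,-1.6,0,0,0,-1, -0.8,-0.1,-0.2,0,0,0,-1, -1.7,-0.2,-0.45,0,0,0,-1, -2.77,-0.34,-0.75,0,0,0,-1, -2.77,-0.34,-0.75,0,0,0,-1, -2.77,-0.34,-0.75,0,0,0,-1, -2.77,-0.34,-0.75,0,0,0,-1]'
python3 - <<'E'
from h import *
plan([.475,-.17,.225],tgt(15));print(telemetry.state()['q'].round(2))
E
```

```text
t: 17.2
position: [0.4952, 0.1436, 0.2302]
eef_rot: [-2.036, -2.125, -0.27]
contact_force: [0.3, -0.2, -1.4]
gripper_width: 0.241
finger_force: 58.5
t 17.2 pos [0.4952 0.1436 0.2302] g 0.24071213415373924 F [ 0.3 -0.2 -1.4] ff 58.52604779742137
R [[-0.042, 0.999, -0.009], [0.965, 0.043, 0.258], [0.258, 0.003, -0.966]]
shift cm (tool now) [-30.32  -3.36  -7.56]
turn deg [ 0.16  0.06 -0.01] shift in target axes [-30.31  -3.38  -7.58]
[-0.47  0.15  0.3   1.91 -0.34  1.08  0.03]
```

```bash
python3 -m pendant '[-2.76,-0.3,-0.69,0,0,0,-1, -2.76,-0.3,-0.69,0,0,0,-1, -2.76,-0.3,-0.69,0,0,0,-1, -2.76,-0.3,-0.69,0,0,0,-1, -2.76,-0.3,-0.69,0,0,0,-1, -2.76,-0.3,-0.69,0,0,0,-1, -2.76,-0.3,-0.69,0,0,0,-1, -2.76,-0.3,-0.69,0,0,0,-1, -2.76,-0.3,-0.69,0,0,0,-1, -2.7,-0.3,-0.69,0,0,0,-1, -1.8,-0.2,-0.5,0,0,0,-1, -1,-0.1,-0.2,0,0,0,-1]'
python3 -m pendant '[0,0,0,0,0,0,-1, 0,0,0,0,0,0,-1]'
python3 - <<'E'
from h import *
plan([.475,-.17,.144],tgt(15));print(telemetry.state()['q'].round(2))
T=shot('top');S=shot('scene');pickle.dump((T,S),open('e.pkl','wb'))
C=cloud(S);z=C[...,2]
m=(abs(C[...,0]-.485)<.12)&(abs(C[...,1]+.34)<.14)&(z>.09)&(z<.26);P=C[m];print('elevated pts',m.sum(),P[P[:,1].argmin()] if m.sum() else '')
cv2.imwrite('pics/e.png',np.hstack([cv2.resize(T['frame'][150:280,250:423],(400,300)),cv2.resize(S['frame'][60:240,240:480],(400,300))]))
E
```

```text
t: 18.4
position: [0.4754, -0.1699, 0.2253]
eef_rot: [-2.038, -2.122, -0.272]
contact_force: [0.1, 0.8, -1.8]
gripper_width: 0.239
finger_force: 58.5
t: 18.6
position: [0.4773, -0.166, 0.226]
eef_rot: [-2.032, -2.127, -0.275]
contact_force: [-0.1, 0.1, -1.0]
gripper_width: 0.239
finger_force: 58.5
t 18.6 pos [ 0.4773 -0.166   0.226 ] g 0.23939801567854138 F [-0.1  0.1 -1. ] ff 58.52527964844995
R [[-0.045, 0.999, -0.007], [0.964, 0.045, 0.261], [0.261, 0.005, -0.965]]
shift cm (tool now) [-2.51 -0.28  7.81]
turn deg [ 0.24 -0.11  0.14] shift in target axes [-2.5  -0.25  7.82]
[-0.04  0.25  0.53  1.83 -0.37  1.26  0.68]
elevated pts 85 [ 0.49570136 -0.33838461  0.18252717]
```

View pics/e.png

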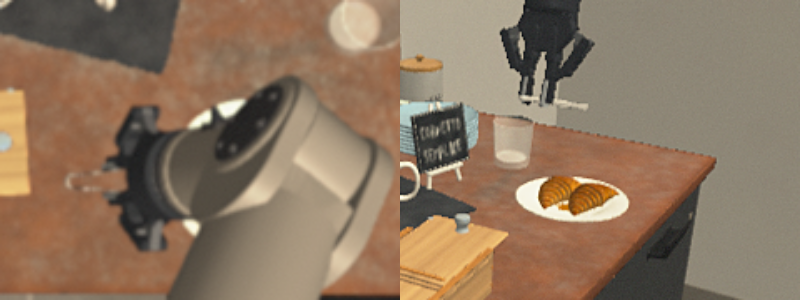

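The picture shows the tongs held over the plate with the jaws to the right and nothing near. The measured tip is about (0.49, −0.345, 0.18), as computed. I'm lowering about 8 cm to the final pose.

```bash
python3 -m pendant '[-0.3,0,0.9,0,0,0,-1, -0.5,-0.1,1.5,0,0,0,-1, -0.6,-0.1,1.8,0,0,0,-1, -0.6,-0.08,1.8,0,0,0,-1, -0.33,0,1,0,0,0,-1, -0.1,0,0.5,0,0,0,-1, 0,0,0,0,0,0,-1, 0,0,0,0,0,0,-1, 0,0,0,0,0,0,-1, 0,0,0,0,0,0,-1, 0,0,0,0,0,0,-1]'
python3 - <<'E'
from h import *
plan([.475,-.17,.147],tgt(15))
S=shot('scene');C=cloud(S);z=C[...,2];X=C[...,0];Y=C[...,1]
m=(abs(X-.485)<.1)&(Y<-.2)&(Y>-.45)&(z>.075)&(z<.2);P=C[m];o=P[:,1].argsort();print('tongs pts',m.sum(),P[o[:6]].round(4).tolist(),P.min(0),P.max(0))
m=(abs(X-.485)<.12)&(abs(Y+.36)<.12)&(z>.008)&(z<.065);print('plate',cv2.minAreaRect(C[m][:,:2].astype(np.float32)*1000),z[m].max())
W=shot('top')['frame']
cv2.imwrite('pics/f.png',cv2.resize(S['frame'][60:300,160:480],(800,600)))
E
```

```text
t: 19.8
position: [0.4761, -0.1709, 0.1483]
eef_rot: [-2.034, -2.129, -0.276]
contact_force: [0.8, -0.6, -1.7]
gripper_width: 0.244
finger_force: 58.5
t 19.8 pos [ 0.4761 -0.1709  0.1483] g 0.2440279035317816 F [ 0.8 -0.6 -1.7] ff 58.49852959940819
R [[-0.045, 0.999, -0.005], [0.965, 0.045, 0.259], [0.259, 0.007, -0.966]]
shift cm (tool now) [ 0.06 -0.11  0.15]
turn deg [ 0.37 -0.01  0.18] shift in target axes [ 0.06 -0.11  0.15]
tongs pts 101 [[0.4941, -0.3498, 0.1064], [0.4934, -0.3476, 0.1101], [0.4953, -0.345, 0.1105], [0.4939, -0.3423, 0.1087], [0.4959, -0.3402, 0.1089], [0.4935, -0.3402, 0.1151]] [ 0.43539615 -0.3498194   0.10639013] [ 0.50302187 -0.20080449  0.19701127]
plate ((485.33660888671875, -351.35198974609375), (185.6986083984375, 186.47415161132812), 32.78065490722656) 0.055842698123518164
```

View pics/f.png

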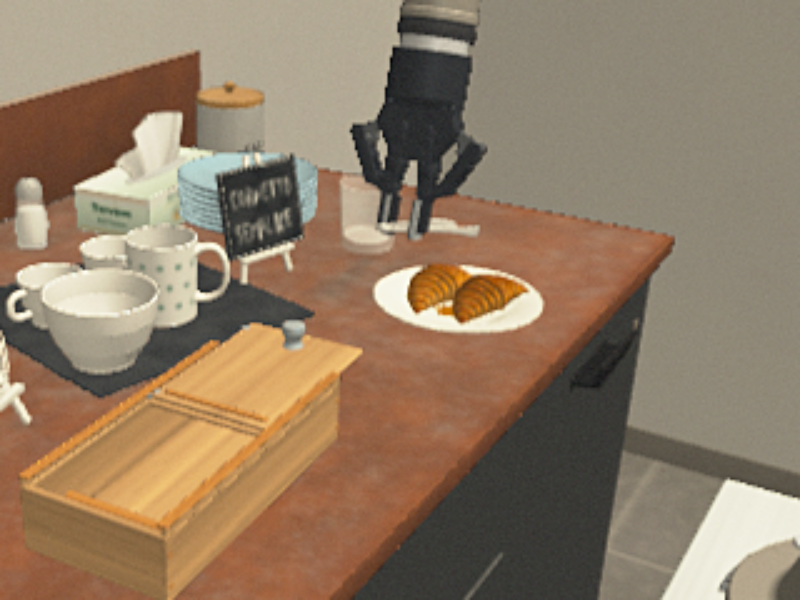

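The view shows the cover open, the plate undisturbed (centre 0.485, −0.351) and the jaw tips over it at z about 0.105. I'm lowering 1 cm more, settling, and handing in.

```bash
python3 -m pendant '[-0.13,0,0.48,0,0,0,-1, -0.13,0,0.48,0,0,0,-1, 0,0,0,0,0,0,-1, 0,0,0,0,0,0,-1, 0,0,0,0,0,0,-1, 0,0,0,0,0,0,-1, 0,0,0,0,0,0,-1, 0,0,0,0,0,0,-1, 0,0,0,0,0,0,-1, 0,0,0,0,0,0,-1]' && python3 -c "
from workcell import job;print(job.sign_off())"
```

```text
t: 20.9
position: [0.4759, -0.1709, 0.138]
eef_rot: [-2.033, -2.129, -0.275]
contact_force: [-0.8, -0.3, -0.9]
gripper_width: 0.242
finger_force: 58.5
the job is handed in; nothing more can be done
None
```

The job is handed in at 20.9 s: the cover is open at its stop, and the tongs are held still with the jaw tips over the middle of the plate, about 3–4 cm above the croissants; bowl and mug showed no shift in the pictures but were not re-measured.

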